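# Catch the falling spectrophotometer lid and lower it shut

### The arm

A 7-joint arm with a two-finger parallel gripper is mounted at the origin on the work surface. World frame = base frame: x ahead of the robot, y to its left, z up, the work surface at z = 0. Lengths are in mm, angles in rad, forces in N, time in s.
With the tool pointing down it reaches from about 400 to 750 mm from the base axis. Payload 19.5 kg.
Tool frame: the origin (TCP) lies at the very end of the fingers, on their centre line; the grasp point (between the pads) lies 19 mm behind it; x points along the fingers, y is the direction in which the jaws open and shut, and the axes are right-handed (so a half turn about x gives the same grasp; the last joint's range is limited). The gripper opens to 85 mm and grips with 20 to 120 N. Pads are 22 mm wide; open, the fingers measure 114 mm over their backs; the gripper's body (76 mm by 85 mm) begins 54 mm behind the grasp point. The pads swing forward as they close: fully open they stand 13 mm farther back than shut.
Start: joints at [-1.188, 0.707, -0.028, 1.485, 0.022, 0.951, -0.075], TCP at [236.964, 523.873, 231.268] pointing down, gripper open.
Joint ranges: [-2.71, 2.71], [-0.32, 2.16], [-1.57, 1.52], [0, 2.45], [-1.46, 4.6], [0, 2.02], [-2.83, 2.83]. Speed limits (rad/s): [1.89, 1.89, 2.57, 2.57, 3.01, 3.01, 3.01].

### API

Orientations are given as a rotation vector (axis times angle).
In Python, from cell import * gives the robot as it stands.
- The arm moves only by the tool play_rows, never from a script. Its argument "series" is a list of rows, each a list of 6 numbers: the shift along the tool's x, y, z normalised to -1 to 1, where 1 is 0.8 m, then the turn, a rotation vector about the tool's x, y, z normalised to -1 to 1, where 1 is 0.5 rad. In form: [[x, y, z, wx, wy, wz], ...]. A call has 1 to 5 rows; each row is the pose to reach, as a shift and turn from the pose commanded when the call began, along the tool's axes at that moment; what a row does not reach only later rows make up. A row lasts 1/8 s, in which the tool goes at most 62.5 mm and 10.7 degrees, less where a joint would pass 70% of its speed; a pose out of reach is approached as far as the arm can. A call with a number of a shift or a turn outside -1 to 1 is refused whole. A call with a gripper value outside its range is refused whole. "hand" is the gripper command: -1 is shut, 1 is fully open, values between are in proportion, set as the call begins (left out, the last holds). The fingers move at their own pace and stop on an object; "squeeze" is the grip in N (left out, the last holds). Time passes only in rows, so rows that repeat a pose let the fingers close. It gives the time, the measured TCP pose, the force and the opening at its end, in the units of the state.
- get_state(): the state, without advancing time (a new reading comes with each control period).
- get_image(name): name is "scene" or "top" or "wrist"; returns the picture (400x640x3 uint8, blue, green, red); there is no depth.
- calibration(name): a dict with "fx", "fy", "cx", "cy" (pixels), "origin" and "attitude" of the camera in the world; the wrist camera has in their place "T_tool_cam" (4x4, takes a point from camera to tool coordinates, whose origin is the TCP and whose axes are the tool frame's). Camera axes: x right, y down, z forward; pixel columns grow to the right and rows downward; lengths in mm; the calibration is good to about 2 mm. A picture is of the moment at which its call begins: read the wrist's pose just before it. calibration takes no time and is no camera call.
- job_done(): hands the job in, once; it reports no verdict.
The state is a dict: "clock": time; "q": joint angles; "qd": joint speeds; "joint_torque": joint torques, N m; "ee_pos": TCP position; "eef_rot": TCP orientation; "ft_force": force on the tool from outside, world axes, zero at the start; "ft_torque": the same for the moment, N m; "width": finger opening in mm.
Only numpy, scipy, OpenCV 4.12 (cv2) and the standard library are available. Lean on these libraries where they do the work, as an engineer would, in place of code of your own. Each camera call takes 0.05 s, during which the arm holds its last target.

### The job

The sample compartment lid of the spectrophotometer stands open, and its worn damper lets it slam if it is let go. Without gripping anything, tip the lid forward over its balance point with a finger, catch it from underneath on a finger as it falls, and lower it gently on that finger until it is fully shut, with no slam and no hard push. Then draw the finger out and leave the lid shut, with the bottles, vials and everything else on and around the instrument left where they stand.

Things in the scene. Friction and masses are not known exactly. Their poses are not given: they have to be found in the camera images.
- lid (a joint): lid hinge, rad: 0 shut (level), 1.571 upright, stop at 1.80; turns about the instrument's y axis. About 0.26 kg, varies. Stands by itself from about 1.3 to 1.64; tipped below 1.25 it falls, slowly at first (0.05 to 0.2 rad/s at 1.2 rad), then faster (0.85 to 1.3 rad/s near shut), in 1.7 to 3.2 s from 1.2 rad to shut: its worn damper slows it but does not stop it slamming
- lid_lip (a point): middle of the lid's free (front) edge, on its underside; moves with the lid on an arc of 165 mm about lid_hinge. x axis along the lid from free edge to hinge, z out of its outer face. With the lid shut this edge is 126 mm above the bench and the last 28 mm of the lid stick out over the recessed front panel, with nothing under them down to the bench
- lid_hinge (a point): middle of the hinge axis, fixed, 125 mm above the bench, at the instrument's x +40, y +90 mm; axes as the instrument's. From here the lid is a dark grey plate 165 mm long to its free edge, 130 mm wide, 12 mm thick; its underside passes 1 mm from the axis, its outer face 13 mm; ribs and a raised panel on the outer face stand up to 3 mm
- spectro: white bench spectrophotometer, fixed, 300 mm deep, 360 wide, deck 125 high. Origin on the bench under its middle; x from front to back, y to its left, z up. It stands with its front turned to the robot's right (yaw 1.1 to 1.6). Sample compartment with cuvettes below deck level and lid on its left (y +25 to +155 mm), its front panel at x -97; control panel on its right (y -180 to +12), sloping from deck height at x -50 down to 55 mm at x -150
- solvent_bottle: clear glass bottle with a blue cap, 70 mm across, 170 mm tall, standing behind the instrument; bystander, to be left alone; origin at the centre of its underside
- beaker: open glass beaker, 68 mm across, 85 mm tall, standing in front of the instrument; bystander, to be left alone; origin at the centre of its underside
- vial_rack: white rack 100 x 160 x 34 mm with small vials up to 54 mm high, in front of the instrument; bystander, to be left alone; origin at the centre of its underside
- wash_bottle: white wash bottle, 66 mm across, 150 mm to the shoulder, 200 mm overall, behind the instrument; bystander, to be left alone; origin at the centre of its underside
- cuvette_box: white box 62 x 95 x 34 mm, on the rear right of the instrument's top; bystander, to be left alone; origin at the centre of its underside
- sample_vial: small amber vial with black cap, 22 mm across, 44 mm tall, standing on the instrument's top 24 mm or more to the right of the lid's right edge; bystander, to be left alone; origin at the centre of its underside
- marker: marker pen 120 mm long, lying across the rear left of the instrument's top, behind the lid; bystander, to be left alone; origin at the centre of its underside

How it is judged (in metres and radians):
On the way, in this order (a step that is already met when the one before it is completed fails the run):
1. the lid is tipped forward past its balance point (below 1.25 rad) (value of joint lid below 1.25 rad), for 0.05 s.
2. the lid is caught: it rests on the fingers and no longer falls (value of joint lid between 0.12 and 1.15 rad and contact force between the fingers and lid above 0.3 N and velocity of joint lid above -0.6 rad/s), for 0.2 s.
3. the lid is fully shut and still (value of joint lid below 0.015 rad and velocity of joint lid between -0.05 and 0.05 rad/s), for 0.2 s.
At the end, for the whole second after the job is handed in: The lid is fully shut (joint below 0.015 rad, 2.5 mm at its front edge) and still, and every bystander is within 15 mm of where it stood (all of step 3 and distance of each of solvent_bottle, beaker, vial_rack, wash_bottle, cuvette_box, sample_vial, marker from where it was at the start of the episode below 0.015 m); the robot touches nothing.
It fails at once if the lid is let drop or slammed: faster than 0.65 rad/s in its last 8 to 33 mm (value of joint lid between 0.05 and 0.2 rad and velocity of joint lid below -0.65 rad/s).
It fails at once if the lid is pinched or pushed hard (over 18 N) (contact force between the fingers and lid above 18 N).
It fails at once if a bystander is shifted, tipped or lifted (over 15 mm) (distance of any of solvent_bottle, beaker, vial_rack, wash_bottle, cuvette_box, sample_vial, marker from where it was at the start of the episode above 0.015 m).
It also fails if it takes over 45 s, if anything falls off the work surface, if the arm or the gripper's body presses on something with over 40 N, if the wrist force passes 120 N, or if a joint passes its speed limit or range.

## Working session

There is one attempt and no reset: what is moved stays moved. The work goes in short steps, Python scripts to look and compute and a tool call to move; the robot and the scene stay as the last step left them, time stands still between calls to the robot, and variables do not carry over. Pictures are saved under pics/ and viewed, and the job is handed in when it is done.

Besides the shell and the picture viewer there is one more tool, called after "Request:" in YAML: its name, and indented under it one key for each argument. play_rows: Moves the arm, as the interface text tells. Scaled input: -1 to 1 covers 0.8 m each way for a shift and 0.5 rad each way for a turn. Its arguments: {"type":"object","properties":{"series":{"type":"array"},"hand":{"type":"number"},"squeeze":{"type":"number"}},"required":["series"]}

```bash
ls; mkdir -p pics
python3 - <<'E'
from cell import *
import cv2
s=get_state();print(s)
for n in ["scene","top","wrist"]:
    print(n,calibration(n)); cv2.imwrite(f"pics/{n}0.png",get_image(n))
E
```

```text
pics
{'clock': 0.0, 'q': array([-1.18767465,  0.70710739, -0.02767399,  1.4850028 ,  0.02201242,
        0.95091294, -0.07553566]), 'qd': array([ 6.27806942e-04,  6.41408689e-04,  6.75894422e-04,  7.23426580e-04,
       -1.20086237e-03,  4.33101728e-04,  3.76605076e-05]), 'joint_torque': array([ 1.90468603e-05, -8.83225679e+01,  1.23458259e+00, -2.36162692e+01,
        1.69967621e-02,  6.70751760e-03,  8.00657119e-06]), 'ee_pos': array([236.85758384, 523.65082157, 230.82353672]), 'eef_rot': array([ 0.33232495,  1.54522329, -0.33407148]), 'ft_force': array([-0.22971271,  0.08383327,  0.27114311]), 'ft_torque': array([-0.04500229, -0.00285244,  0.0063382 ]), 'width': 85.18230754314521}
scene {'fx': 418.2431318546563, 'fy': 418.2431318546563, 'cx': 327.37882357950446, 'cy': 202.7063189379186, 'origin': array([1358.3286974 , -141.11686911,  734.15268664]), 'attitude': array([-1.81818375, -1.47568292,  0.68581439])}
top {'fx': 394.21648822343684, 'fy': 394.21648822343684, 'cx': 320.82319907055523, 'cy': 196.9930247443335, 'origin': array([ 521.61737549,   32.06982726, 1014.51672494]), 'attitude': array([-2.2173891 ,  2.19410434, -0.04338667])}
wrist {'fx': 353.9602078173221, 'fy': 353.9602078173221, 'cx': 314.87251751625143, 'cy': 195.06424518484317, 'T_tool_cam': array([[ 2.57579650e-04, -2.87875027e-01,  9.57667950e-01,
        -1.42181515e+02],
       [ 9.99999895e-01, -2.87990705e-04, -3.55535501e-04,
         1.83720558e-02],
       [ 3.78149260e-04,  9.57667941e-01,  2.87874923e-01,
        -7.31357695e+01],
       [ 0.00000000e+00,  0.00000000e+00,  0.00000000e+00,
         1.00000000e+00]])}
```

View pics/scene0.png

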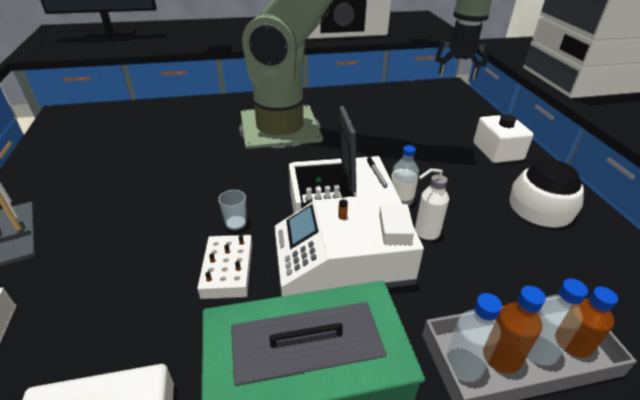

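View pics/top0.png

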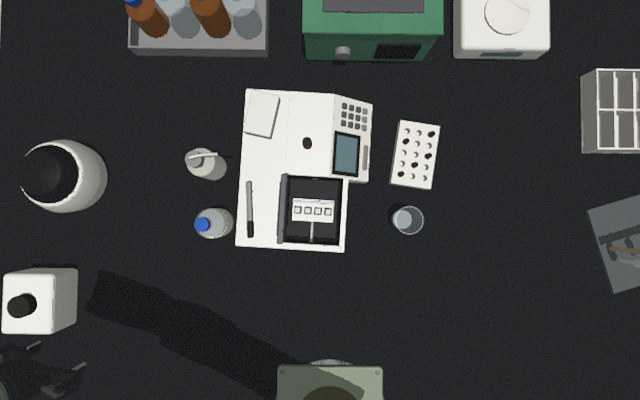

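View pics/wrist0.png

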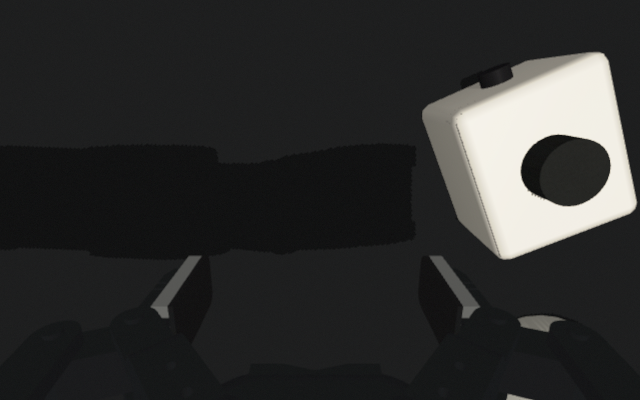

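Run:
```python
import cv2
im=cv2.imread("pics/top0.png")
cv2.imwrite("pics/topc.png",cv2.resize(im[70:270,180:450],None,fx=2.95,fy=2.95,interpolation=cv2.INTER_CUBIC))
im=cv2.imread("pics/scene0.png")
cv2.imwrite("pics/scenec.png",cv2.resize(im[95:305,190:460],None,fx=2.8,fy=2.8,interpolation=cv2.INTER_CUBIC))
```

```text
(no output)
```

View pics/topc.png

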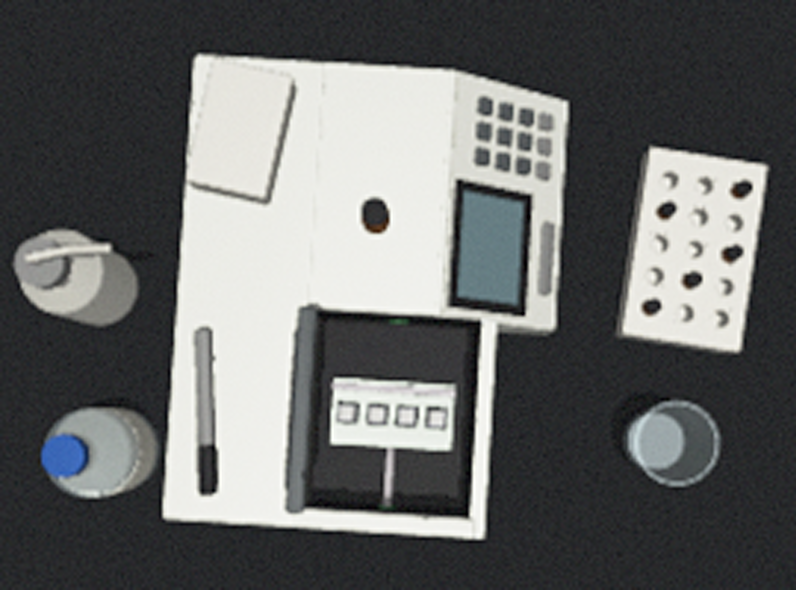

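View pics/scenec.png

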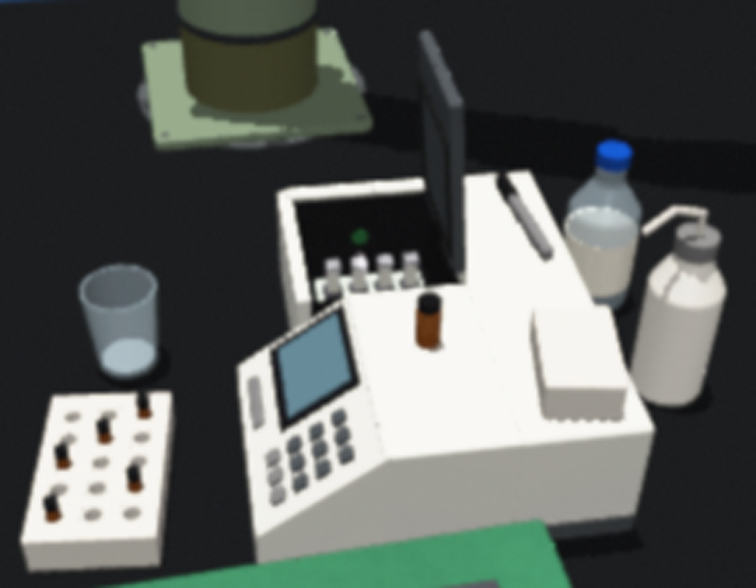

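```bash
cat > h.py <<'E'
import numpy as np, cv2
from scipy.spatial.transform import Rotation as R
from scipy.optimize import least_squares
from cell import calibration
def proj(n,P):
    c=calibration(n);Rm=R.from_rotvec(c['attitude']).as_matrix()
    p=(np.atleast_2d(P)-c['origin'])@Rm
    return np.c_[c['fx']*p[:,0]/p[:,2]+c['cx'],c['fy']*p[:,1]/p[:,2]+c['cy']]
def ray(n,uv,z):
    c=calibration(n);Rm=R.from_rotvec(c['attitude']).as_matrix()
    d=Rm@np.array([(uv[0]-c['cx'])/c['fx'],(uv[1]-c['cy'])/c['fy'],1]);o=c['origin']
    return o+d*(z-o[2])/d[2]
def I2W(pose,P):
    P=np.atleast_2d(P).astype(float);c,s=np.cos(pose[2]),np.sin(pose[2])
    return np.c_[pose[0]+c*P[:,0]-s*P[:,1],pose[1]+s*P[:,0]+c*P[:,1],P[:,2]]
def lidpt(a,r,y,h): # instrument coords: r along lid from hinge to free edge, y, h out of outer face
    # shut a=0: lid goes to -x, outer +z ; opening rotates free edge up
    return np.array([40-r*np.cos(a)+h*np.sin(a),y,125+r*np.sin(a)+h*np.cos(a)])
E
python3 - <<'E'
from h import *
tp=lambda x,y:(180+x/2.95,70+y/2.95)
sc=lambda x,y:(190+x/2.8,95+y/2.8)
T=[(150,180,125),(150,-180,125),(-97,180,125),(-50,-180,125)]
tu=np.array([tp(163,520),tp(194,55),tp(486,539),tp(455,70)])
S=[(150,180,125),(150,-180,125),(-97,180,125),(-50,-180,125)]
su=np.array([sc(528,172),sc(652,430),sc(280,190),sc(387,460)])
def f(p): return np.r_[(proj("top",I2W(p,T))-tu).ravel()]
def f2(p): return np.r_[f(p),(proj("scene",I2W(p,S))-su).ravel()]
for g in(f,f2):
    r=least_squares(g,[560,150,1.55],x_scale=[10,10,.1]);print(r.x.round(3),r.fun.round(1))
p=r.x
def fl(a):
    P=[lidpt(a[0],165,25,13),lidpt(a[0],165,155,13)]
    return (proj("top",I2W(p,P)),proj("scene",I2W(p,[lidpt(a[0],165,25,1),lidpt(a[0],165,155,1),lidpt(a[0],165,25,13),lidpt(a[0],165,155,13)])))
for a in (1.3,1.4,1.5,1.6):
    t,s=fl([a]);print(a,((t-[180,70])*2.95).round(0).tolist(),((s-[190,95])*2.8).round(0).tolist())
print(I2W(p,[(40,90,125),(-97,90,125),(40,25,125),(40,155,125)]))
for n,u,z in(("beak",(405,221),0),("rack r near",tp(740,352),34),("rack",tp(620,335),34),("rack",tp(650,147),34)): print(n,ray("top",u,z))
print(ray("top",tp(375,213),44+125))
E
```

```text
[611.832  60.634   1.52 ] [-0.   0.2  0.3 -0.5  0.2  0.5 -0.5 -0.2]
[613.033  59.712   1.516] [ 0.1 -0.6  1.1 -1.3  0.3  0.1  0.2 -0.6  0.6 -1.2  1.1 -0.8 -1.2 -1.2
  0.4 -1.5]
1.3 [[352.0, 308.0], [338.0, 516.0]] [[409.0, 113.0], [382.0, 38.0], [424.0, 109.0], [395.0, 34.0]]
1.4 [[325.0, 306.0], [311.0, 514.0]] [[430.0, 108.0], [401.0, 33.0], [445.0, 105.0], [414.0, 30.0]]
1.5 [[299.0, 304.0], [285.0, 513.0]] [[451.0, 105.0], [420.0, 30.0], [466.0, 103.0], [433.0, 29.0]]
1.6 [[273.0, 303.0], [258.0, 511.0]] [[472.0, 103.0], [438.0, 29.0], [487.0, 102.0], [452.0, 29.0]]
[[525.34125207 104.54726223 125.        ]
 [517.89057457 -32.24998703 125.        ]
 [590.24505647 101.01226926 125.        ]
 [460.43744768 108.0822552  125.        ]]
beak [ 497.80369651 -189.1639536     0.        ]
rack r near [ 578.14386264 -246.02500439   34.        ]
rack [ 591.44519785 -144.45552367   34.        ]
rack [ 751.86197385 -169.29307847   34.        ]
[669.23865037  59.44926118 169.        ]
```

```bash
cat >> h.py <<'E'
POSE=np.array([612.5,60.2,1.518])
def tgt(yaw,pitch,flip):
    x=np.array([np.cos(yaw)*np.cos(pitch),np.sin(yaw)*np.cos(pitch),-np.sin(pitch)])
    z=np.array([-np.sin(yaw),np.cos(yaw),0])*flip
    return np.c_[x,np.cross(z,x),z]
def cmd(s,p=None,Rt=None):
    Rc=R.from_rotvec(s['eef_rot']).as_matrix()
    sh=np.zeros(3) if p is None else Rc.T@(np.array(p)-s['ee_pos'])/800
    w=np.zeros(3) if Rt is None else R.from_matrix(Rc.T@Rt).as_rotvec()/.5
    return sh.round(4),w.round(3)
E
python3 - <<'E'
from h import *
from cell import *
s=get_state();print(R.from_rotvec(s['eef_rot']).as_matrix().round(3))
for f in(1,-1):
  for y,p in ((20,25),(0,25),(45,25)):
    r,w=cmd(s,None,tgt(np.radians(y),np.radians(p),f));print(f,y,p,w,np.linalg.norm(w)*.5)
for n,u,z in(("solv",(213,224),0),("solvtop",(203,224),170)): print(n,ray("top",u,z))
E
```

```text
[[-0.     0.412  0.911]
 [-0.001  0.911 -0.412]
 [-1.    -0.001  0.   ]]
1 20 25 [-4.07  -2.595 -1.091] 2.4743284947637814
1 0 25 [-3.492 -2.227 -1.435] 2.191621431725835
1 45 25 [-4.763 -3.037 -0.553] 2.837928249621544
-1 20 25 [ 1.416 -0.901  2.144] 1.3613956992733598
-1 0 25 [ 2.031 -1.293  2.006] 1.566911452507767
-1 45 25 [ 0.642 -0.409  2.245] 1.1852710660435444
solv [485.00624716 303.89731222   0.        ]
solvtop [490.92068173 279.67790109 170.        ]
```

```bash
cat > go.py <<'E'
import sys
from h import *
from cell import *
# usage: go.py x y z yaw pitch flip maxrot
a=list(map(float,sys.argv[1:]))
s=get_state()
print('t %.2f'%s['clock'],s['ee_pos'].round(1),'q',s['q'].round(2),'F',s['ft_force'].round(2),'w %.1f'%s['width'])
Rt=tgt(np.radians(a[3]),np.radians(a[4]),-1) if len(a)>3 else None
sh,w=cmd(s,a[:3],Rt);print('shift',sh,'turn',w,'rad %.2f'%(np.linalg.norm(w)*.5), 'dist %.0f'%(np.linalg.norm(sh)*800))
E
python3 go.py 290 420 260 20 25
```

```text
t 0.15 [236.9 523.7 231. ] q [-1.19  0.71 -0.03  1.48  0.02  0.95 -0.08] F [-0.13 -0.34  0.05] w 85.3
shift [-0.0362 -0.0908  0.1139] turn [ 1.416 -0.901  2.144] rad 1.36 dist 120
```

Request:
play_rows:
  series:
    - [-0.012, -0.03, 0.038, 0.16, -0.1, 0.24]
    - [-0.024, -0.06, 0.076, 0.32, -0.2, 0.48]
    - [-0.036, -0.09, 0.114, 0.47, -0.3, 0.71]
  hand: -1
  squeeze: 20

```text
clock: 0.52
ee_pos: [290.8, 419.2, 260.7]
eef_rot: [0.745, 1.27, -0.253]
ft_force: [1.7, 1.4, -0.4]
width: 32.4
```

```bash
python3 go.py 340 310 280 20 25
```

```text
t 0.53 [290.8 419.2 260.7] q [-1.31  0.47  0.27  2.06  0.18  0.28 -0.35] F [ 1.72  1.37 -0.42] w 32.4
shift [-0.0339 -0.0584  0.1358] turn [ 0.939 -0.6    1.425] rad 0.90 dist 121
```

```bash
cat > kin.py <<'E'
import numpy as np, itertools
from scipy.spatial.transform import Rotation as R
from scipy.optimize import least_squares
D=[([-1.18767465,0.70710739,-0.02767399,1.4850028,0.02201242,0.95091294,-0.07553566],[236.86,523.65,230.9],[0.33232495,1.54522329,-0.33407148])]
from cell import get_state
s=get_state();D.append((s['q'],s['ee_pos'],s['eef_rot']))
def fk(q,L,sg,tool=None):
    T=np.eye(4)
    ax='zyzyzyz';d=[L[0],0,L[1],0,L[2],0,L[3]]
    # link offset before joint
    Rm=np.eye(3);p=np.zeros(3)
    p=p+Rm@[0,0,L[0]]
    for i in range(7):
        Rm=Rm@R.from_euler(ax[i],sg[i]*q[i]).as_matrix()
        if i==1:p=p+Rm@[L[4],0,L[1]]
        if i==3:p=p+Rm@[L[5],0,L[2]]
        if i==5:p=p+Rm@[L[6],0,0]
    return p+Rm@[0,0,L[3]],Rm
if __name__=="__main__":
  best=[]
  for sg in itertools.product([1,-1],repeat=7):
    # relative orientation check: Rm_a^T... tool const: Rm*C = Rtool
    Cs=[];
    for q,p,r in D:
        Cs.append(fk(q,np.zeros(7),sg)[1].T@R.from_rotvec(r).as_matrix())
    e=np.linalg.norm(Cs[0]-Cs[1]);best.append((e,sg,Cs[0].round(2).tolist()))
  best.sort(key=lambda t:t[0])
  for b in best[:6]:print(b)
E
python3 kin.py
```

```text
(np.float64(1.1787986151662197e-08), (-1, 1, -1, 1, -1, 1, -1), [[0.0, -1.0, 0.0], [0.0, -0.0, -1.0], [1.0, 0.0, 0.0]])
(np.float64(0.3053746827680583), (1, -1, -1, 1, -1, 1, -1), [[0.99, 0.14, -0.08], [-0.04, 0.72, 0.7], [0.16, -0.68, 0.71]])
(np.float64(0.3321707353978874), (-1, 1, -1, -1, -1, -1, -1), [[-0.99, -0.16, -0.04], [0.04, -0.04, -1.0], [0.16, -0.99, 0.04]])
(np.float64(0.33291334202893197), (-1, 1, -1, 1, 1, 1, 1), [[0.0, -0.99, 0.13], [-0.04, -0.13, -0.99], [1.0, -0.0, -0.04]])
(np.float64(0.3573547753016674), (1, -1, -1, -1, 1, -1, 1), [[-0.0, 0.63, -0.78], [0.04, 0.78, 0.63], [1.0, -0.03, -0.02]])
(np.float64(0.4131302630513295), (-1, 1, -1, -1, 1, -1, 1), [[-0.98, -0.15, 0.09], [-0.08, -0.09, -0.99], [0.16, -0.98, 0.08]])
```

```bash
cat >> kin.py <<'E'
  sg=best[0][1]
  for free in ([0,1,2,3],[0,1,2,3,6],[0,1,2,3,4,5]):
    A=[];b=[]
    for q,p,r in D:
        cols=[fk(q,np.eye(7)[k],sg)[0] for k in free];A.append(np.array(cols).T);b.append(p)
    A=np.vstack(A);b=np.hstack(b);x=np.linalg.lstsq(A,b,rcond=None)[0];print(free,x.round(1),(A@x-b).round(2))
E
python3 kin.py | tail -3
```

```text
[0, 1, 2, 3] [418.4 471.6 320.9 352.8] [-33.2    5.37   6.54  -9.79  15.59  -6.54]
[0, 1, 2, 3, 6] [  37.8 1153.7  215.   563.5  347.3] [-15.95   8.93  -4.16   2.99  -5.5    4.16]
[0, 1, 2, 3, 4, 5] [-3583.6  2958.8  -776.2   921.4 -1773.3 -1085.8] [ 0. -0.  0. -0. -0.  0.]
```

```bash
cat > ik.py <<'E'
from kin import *
from h import tgt
L=np.array([418.4,471.6,320.9,352.8,0,0,0.]);sg=(-1,1,-1,1,-1,1,-1)
C=np.array([[0,-1,0],[0,0,-1],[1,0,0.]])
lo=np.array([-2.71,-.32,-1.57,0,-1.46,0,-2.83]);hi=np.array([2.71,2.16,1.52,2.45,4.6,2.02,2.83])
def ik(p,Rt,q0,reg=0):
    def f(q):
        pp,Rm=fk(q,L,sg);e=R.from_matrix((Rm@C).T@Rt).as_rotvec()
        return np.r_[(pp-p)/100,e*3,reg*(q-q0)]
    r=least_squares(f,np.clip(q0,lo+.01,hi-.01),bounds=(lo,hi));return r.x,np.linalg.norm(r.fun[:6])
if __name__=="__main__":
  rng=np.random.default_rng(0);q0=D[1][0]
  for fl in(-1,1):
   for yaw in(-3,20,45):
    for pit in(0,25,45,60):
     Rt=tgt(np.radians(yaw),np.radians(pit),fl);out=[]
     for P in([487,-45,112],[487,120,270]):
      x,e=ik(P,Rt,q0,.001)
      sols=[ik(P,Rt,rng.uniform(lo,hi)) for _ in range(12)]
      sols=[s for s in sols if s[1]<.02]
      b=min(sols,key=lambda s:np.abs(s[0]-q0).max())[0].round(2) if sols else None
      out.append((round(float(e),2),len(sols),b))
     print(fl,yaw,pit,out)
E
python3 ik.py
```

```text
-1 -3 0 [(1.66, 5, array([ 0.88,  2.1 , -0.39,  2.35,  4.26,  2.02, -1.81])), (0.96, 0, None)]
-1 -3 25 [(1.91, 0, None), (1.2, 0, None)]
-1 -3 45 [(1.41, 0, None), (0.56, 0, None)]
-1 -3 60 [(0.72, 11, array([ 0.74,  1.15, -1.05,  2.42,  2.27,  1.05, -1.99])), (0.0, 9, array([-0.77,  0.43,  0.51,  2.24, -0.19,  0.04, -0.21]))]
-1 20 0 [(0.0, 3, array([ 1.76,  2.16, -0.79,  2.21,  4.38,  0.44, -1.91])), (0.64, 0, None)]
-1 20 25 [(0.11, 0, None), (1.54, 0, None)]
-1 20 45 [(0.1, 0, None), (0.69, 0, None)]
-1 20 60 [(0.5, 8, array([ 0.87,  1.04, -0.88,  2.34,  2.45,  0.57, -1.63])), (0.02, 4, array([ 0.3 ,  0.44, -0.67,  2.27,  1.66,  0.22, -1.49]))]
-1 45 0 [(0.0, 1, array([ 1.55,  1.88, -0.86,  1.87, -0.62,  0.56,  2.83])), (0.0, 1, array([ 1.22,  1.76, -1.02,  2.43,  4.  ,  0.57, -1.94]))]
-1 45 25 [(0.0, 2, array([ 1.45,  1.59, -0.98,  2.12, -0.9 ,  0.05,  2.83])), (0.63, 0, None)]
-1 45 45 [(0.13, 3, array([ 1.19,  1.24, -0.91,  2.19,  2.62,  0.12, -1.05])), (0.25, 4, array([ 0.95,  0.96, -1.36,  2.36,  2.1 ,  0.43, -1.16]))]
-1 45 60 [(0.02, 12, array([ 0.85,  0.94, -0.63,  2.14
[... 573 characters left out ...]
, None), (0.2, 0, None)]
1 20 60 [(0.0, 9, array([ 0.88,  1.05, -0.9 ,  2.34,  2.42,  0.59,  1.54])), (0.0, 6, array([ 0.32,  0.45, -0.69,  2.27,  1.65,  0.23,  1.65]))]
1 45 0 [(0.04, 3, array([ 1.18,  1.62, -0.36,  1.87, -1.27,  1.11,  0.2 ])), (0.0, 2, array([ 0.99,  1.5 , -0.66,  2.43,  4.33,  1.  ,  0.84]))]
1 45 25 [(0.0, 6, array([ 1.36,  1.48, -0.82,  2.12, -1.46,  0.25,  0.22])), (0.15, 0, None)]
1 45 45 [(0.0, 5, array([ 1.24,  1.3 , -1.01,  2.19,  2.12,  0.2 ,  2.61])), (0.0, 7, array([ 0.93,  0.89, -1.27,  2.36,  2.25,  0.34,  1.82]))]
1 45 60 [(0.0, 11, array([ 0.85,  0.94, -0.63,  2.14, -1.46,  0.  , -0.41])), (0.22, 6, array([-0.05,  0.42,  0.09,  2.16, -1.19,  0.44, -1.26]))]
```

```bash
python3 go.py 350 330 330 20 65; python3 go.py 350 330 330 60 50
```

```text
t 0.53 [290.8 419.2 260.7] q [-1.31  0.47  0.27  2.06  0.18  0.28 -0.35] F [ 1.72  1.37 -0.42] w 32.4
shift [-0.0824 -0.0101  0.1361] turn [ 1.064 -0.238  0.064] rad 0.55 dist 128
t 0.53 [290.8 419.2 260.7] q [-1.31  0.47  0.27  2.06  0.18  0.28 -0.35] F [ 1.72  1.37 -0.42] w 32.4
shift [-0.0824 -0.0101  0.1361] turn [-0.174  0.344  0.661] rad 0.38 dist 128
```

Request:
play_rows:
  series:
    - [-0.027, -0.003, 0.045, 0.3, -0.08, 0.02]
    - [-0.055, -0.007, 0.09, 0.6, -0.16, 0.04]
    - [-0.082, -0.01, 0.136, 1.0, -0.24, 0.06]

```text
clock: 0.9
ee_pos: [350.3, 331.0, 330.0]
eef_rot: [1.141, 1.095, -0.588]
ft_force: [0.6, 0.3, -0.3]
width: 0.0
```

```bash
python3 - <<'E'
from cell import *
s=get_state();print(s['clock'],repr(s['q']),repr(s['ee_pos']),repr(s['eef_rot']),s['qd'].round(2))
E
python3 go.py 350 330 330 60 50
```

```text
0.9 array([-1.3463652 ,  0.33812891,  0.52620911,  2.03792669,  0.10817709,
        0.43273458, -0.57083076]) array([350.26449148, 330.99069077, 330.01580218]) array([ 1.14050652,  1.0954295 , -0.58839316]) [-0.07 -0.3   0.71 -0.18 -0.2   0.49 -0.7 ]
t 0.90 [350.3 331.  330. ] q [-1.35  0.34  0.53  2.04  0.11  0.43 -0.57] F [ 0.6   0.33 -0.33] w 0.0
shift [-0.0003 -0.0007  0.001 ] turn [-1.09   0.736  0.526] rad 0.71 dist 1
```

Request:
play_rows:
  series:
    - [0, 0, 0.02, -0.3, 0.25, 0.2]
    - [0, 0, 0.03, -0.6, 0.5, 0.35]
    - [0, 0, 0.05, -0.9, 0.7, 0.5]

```text
clock: 1.27
ee_pos: [360.2, 309.0, 324.0]
eef_rot: [1.067, 1.214, -0.276]
ft_force: [0.0, 0.4, 0.0]
width: 0.2
```

Run:
```python
from cell import *
s=get_state();print(s['clock'],repr(s['q']),repr(s['ee_pos']),repr(s['eef_rot']),s['qd'].round(2))
```

```text
1.275 array([-0.84454138,  0.26062359,  0.06442392,  2.21658376,  0.08094606,
        0.1220188 , -0.203978  ]) array([360.2402335 , 308.95540984, 324.04917964]) array([ 1.06725948,  1.21430274, -0.27591485]) [ 1.32 -0.04 -1.24  0.18 -0.04 -0.33  0.63]
```

```bash
cat > fit.py <<'E'
from kin import *
import json,os
sg=(-1,1,-1,1,-1,1,-1)
N=[([-1.18767465,0.70710739,-0.02767399,1.4850028,0.02201242,0.95091294,-0.07553566],[236.86,523.65,230.9],1),
([-1.31,.47,.27,2.06,.18,.28,-.35],[290.8,419.2,260.7],.1),
([-1.3463652 ,0.33812891,0.52620911,2.03792669,0.10817709,0.43273458,-0.57083076],[350.26449148, 330.99069077, 330.01580218],1),
([-0.84454138,0.26062359,0.06442392,2.21658376,0.08094606,0.1220188,-0.203978],[360.2402335,308.95540984,324.04917964],1)]
if os.path.exists('extra.json'):
    N+= [(a,b,1) for a,b in json.load(open('extra.json'))]
def cols(q):
    Rm=np.eye(3);o=[Rm]
    for i in range(7):
        Rm=Rm@R.from_euler('zyzyzyz'[i],sg[i]*q[i]).as_matrix();o.append(Rm)
    return np.hstack(o)
def fit(lam):
    A=np.vstack([w*cols(q) for q,p,w in N]);b=np.hstack([w*np.array(p) for q,p,w in N])
    lamv=np.full(24,lam)
    lamv[[0,1]]=100
    for k in(2,8,14,23): lamv[k]=lam*.02   # h, L1 (after joint2 z), L2 (after j4), tool
    x0=np.zeros(24);x0[[2,8,14,23]]=[418,430,380,300]
    Aa=np.vstack([A,np.diag(lamv)]);ba=np.r_[b,lamv*x0]
    x=np.linalg.lstsq(Aa,ba,rcond=None)[0];return x,A@x-b
if __name__=="__main__":
  for lam in(.3,.1,.01):
    x,r=fit(lam);print(lam);print(x.reshape(8,3).round(0).tolist());print(r.round(2))
E
python3 fit.py
```

```text
0.3
[[0.0, -0.0, 315.0], [-0.0, -5.0, -0.0], [0.0, -5.0, 519.0], [0.0, -4.0, 0.0], [0.0, -4.0, 292.0], [0.0, -4.0, -0.0], [-0.0, -4.0, 0.0], [-0.0, -3.0, 308.0]]
[-0.22  0.14  0.1   0.08  0.02  0.08 -0.14 -0.18 -0.11  0.02  0.23  0.  ]
0.1
[[0.0, -0.0, 315.0], [-1.0, -5.0, -0.0], [0.0, -5.0, 518.0], [1.0, -5.0, 0.0], [0.0, -5.0, 291.0], [0.0, -5.0, -0.0], [-0.0, -5.0, 0.0], [-0.0, -3.0, 307.0]]
[-0.05  0.03  0.02  0.08  0.02  0.08 -0.03 -0.03 -0.04  0.02  0.01  0.01]
0.01
[[0.0, -0.0, 314.0], [-3.0, -5.0, -0.0], [3.0, -5.0, 512.0], [2.0, -6.0, 0.0], [0.0, -6.0, 291.0], [-1.0, -3.0, -0.0], [-1.0, -3.0, 0.0], [-2.0, -4.0, 301.0]]
[ 0.   -0.   -0.    0.02  0.    0.03 -0.    0.   -0.   -0.    0.   -0.  ]
```

```bash
cat > plan.py <<'E'
from fit import *
from h import tgt,I2W,POSE
x,_=fit(.3)
C=np.array([[0,-1,0],[0,0,-1],[1,0,0.]])
lo=np.array([-2.71,-.32,-1.57,0,-1.46,0,-2.83]);hi=np.array([2.71,2.16,1.52,2.45,4.6,2.02,2.83])
def FK(q):
    c=cols(q);return c@x,c[:,21:]@C
def step(q0,p,Rt,n=1):
    def f(q):
        pp,Rm=FK(q);return np.r_[(pp-p)/10,R.from_matrix(Rm.T@Rt).as_rotvec()*20,.02*(q-q0)]
    r=least_squares(f,np.clip(q0,lo+1e-4,hi-1e-4),bounds=(lo,hi),max_nfev=30);return r.x,np.abs(r.fun[:6]).max()
def orient(yaw,pit,roll):
    return tgt(np.radians(yaw),np.radians(pit),-1)@R.from_euler('x',roll,degrees=True).as_matrix()
W=np.array([(80,200,250),(80,135,235),(25,135,235),(25,195,235),(-70,195,200),(-70,135,200),(-100,135,140),(-112,135,75),(-112,200,75)])
def path(o,q0,verbose=0):
    P=I2W(POSE,W);Rt=orient(*o);p0,R0=FK(q0)
    rv=R.from_matrix(R0.T@Rt).as_rotvec();q=q0;worst=0;jm=0;bad=[]
    n=12
    for i in range(1,n+1):
        q,e=step(q,p0+(P[0]-p0)*i/n,R0@R.from_rotvec(rv*i/n).as_matrix());worst=max(worst,e)
    Q=[q]
    if worst>.5: return worst,9,Q
    for a,b in zip(P[:-1],P[1:]):
        m=max(2,int(np.linalg.norm(b-a)/25))
        for i in range(1,m+1):
            qn,e=step(q,a+(b-a)*i/m,Rt);worst=max(worst,e);jm=max(jm,np.abs(qn-q).max()/(np.linalg.norm(b-a)/m/25));q=qn
        Q.append(q)
    return worst,jm,Q
if __name__=="__main__":
  q0=np.array(N[-1][0]);res=[]
  for yaw in(0,20,40,60):
   for pit in(35,45,55,65,75):
    for roll in(-90,-45,0,45,90):
     w,j,Q=path((yaw,pit,roll),q0)
     res.append((w,j,yaw,pit,roll))
  res.sort(key=lambda r:(r[0]>.3,r[3]+20*r[1]))
  for r in res[:25]:print(np.round(r,2))
E
time python3 plan.py
```

```text
[  0.     0.18  60.    65.   -90.  ]
[  0.     0.23  60.    75.   -90.  ]
[  0.     0.33  40.    75.   -90.  ]
[ 0.27  0.64 60.   75.   90.  ]
[  0.12   1.26  20.    75.   -90.  ]
[ 0.81  0.22 60.   55.   45.  ]
[ 1.16  0.33 60.   55.    0.  ]
[ 1.07  0.46 60.   55.   90.  ]
[  4.22   0.14  20.    65.   -90.  ]
[  5.16   0.2   20.    65.   -45.  ]
[ 5.92  0.35  0.   65.   90.  ]
[ 4.02  0.38 20.   65.   90.  ]
[ 4.12  0.39 20.   65.    0.  ]
[ 4.84  0.43  0.   65.   45.  ]
[ 2.8   0.45 40.   65.   90.  ]
[ 3.06  0.23  0.   75.   90.  ]
[ 5.06  0.79 20.   65.   45.  ]
[ 3.12  0.79 40.   65.   45.  ]
[ 0.86  0.84 60.   65.   90.  ]
[ 2.23  0.36 20.   75.   90.  ]
[  3.02   0.91  40.    65.   -90.  ]
[ 1.29  0.49 40.   75.   90.  ]
[ 2.91  1.02 40.   65.    0.  ]
[ 6.05  1.02  0.   65.    0.  ]
[ 3.17  0.6   0.   75.    0.  ]
real	2m7.370s
user	2m7.483s
sys	0m0.108s
```

```bash
nproc
cat > search.py <<'E'
from plan import *
from multiprocessing import Pool
q0=np.array(N[-1][0])
def g(o):
    try: w,j,Q=path(o,q0)
    except Exception as e: return (99,99,*o)
    return (w,j,*o)
if __name__=="__main__":
  os_=[(y,p,r) for y in(45,60,75,90,110) for p in(30,40,50,60) for r in range(-180,180,45)]
  with Pool() as P: res=P.map(g,os_,chunksize=1)
  res.sort(key=lambda r:(r[0]>.5,r[3]+10*r[1]))
  for r in res[:22]:print(np.round(r,2))
E
time OMP_NUM_THREADS=1 timeout 550 python3 search.py
```

```text
4
[0.0e+00 8.0e-02 9.0e+01 3.0e+01 4.5e+01]
[0.e+00 8.e-02 9.e+01 3.e+01 9.e+01]
[0.00e+00 8.00e-02 9.00e+01 3.00e+01 1.35e+02]
[ 0.0e+00  8.0e-02  9.0e+01  3.0e+01 -1.8e+02]
[0.0e+00 9.0e-02 1.1e+02 3.0e+01 4.5e+01]
[2.3e-01 9.0e-02 1.1e+02 3.0e+01 0.0e+00]
[0.0e+00 9.0e-02 1.1e+02 3.0e+01 9.0e+01]
[0.00e+00 9.00e-02 1.10e+02 3.00e+01 1.35e+02]
[ 0.0e+00  9.0e-02  1.1e+02  3.0e+01 -1.8e+02]
[ 0.00e+00  9.00e-02  1.10e+02  3.00e+01 -1.35e+02]
[ 0.36  0.15 75.   30.   90.  ]
[7.00e-02 1.60e-01 7.50e+01 3.00e+01 1.35e+02]
[ 6.0e-02  1.6e-01  7.5e+01  3.0e+01 -1.8e+02]
[0.e+00 8.e-02 9.e+01 4.e+01 9.e+01]
[3.6e-01 8.0e-02 9.0e+01 4.0e+01 0.0e+00]
[0.0e+00 8.0e-02 9.0e+01 4.0e+01 4.5e+01]
[0.00e+00 8.00e-02 9.00e+01 4.00e+01 1.35e+02]
[ 0.0e+00  8.0e-02  9.0e+01  4.0e+01 -1.8e+02]
[0.0e+00 9.0e-02 1.1e+02 4.0e+01 9.0e+01]
[0.0e+00 9.0e-02 1.1e+02 4.0e+01 4.5e+01]
[0.0e+00 9.0e-02 1.1e+02 4.0e+01 0.0e+00]
[0.00e+00 9.00e-02 1.10e+02 4.00e+01 1.35e+02]
real	0m59.116s
user	3m46.174s
sys	0m0.313s
```

```bash
cat > chk.py <<'E'
from plan import *
q=np.array(N[-1][0]);p,R0=FK(q)
way=[((450,260,380),75),((535,165,340),75),((535,150,265),75),((535,78,265),75),((535,78,312),75),((535,-50,300),40),((535,-50,235),30),((535,-10,215),30),((535,-48,106),30),((535,-50,98),30),((535,-120,130),30)]
for P,pi in way:
    P=np.array(P,float);Rt=orient(87,pi,90);rv=R.from_matrix(R0.T@Rt).as_rotvec();n=max(3,int(np.linalg.norm(P-p)/20),int(np.linalg.norm(rv)/.09));w=0
    jm=0
    for i in range(1,n+1):
        qn,e=step(q,p+(P-p)*i/n,R0@R.from_rotvec(rv*i/n).as_matrix());jm=max(jm,np.abs(qn-q).max());q=qn;w=max(w,e)
    p,R0=P,Rt;print(P,pi,q.round(2),'err %.2f jm %.2f rot %.2f'%(w,jm,np.linalg.norm(rv)))
E
python3 chk.py; sed -i "s/Rt=tgt.*/Rt=tgt(np.radians(a[3]),np.radians(a[4]),-1)@R.from_euler('x',90,degrees=True).as_matrix() if len(a)>3 else None/" go.py; python3 go.py 450 260 380 87 75
```

```text
[450. 260. 380.] 75 [-0.47  0.42  0.04  1.53 -0.28  1.08 -0.37] err 0.00 jm 0.12 rot 0.86
[535. 165. 340.] 75 [-0.24  0.55  0.03  1.43 -0.3   1.11 -0.13] err 0.00 jm 0.05 rot 0.00
[535. 150. 265.] 75 [-0.19  0.62  0.01  1.58 -0.33  0.91 -0.04] err 0.00 jm 0.07 rot 0.00
[535.  78. 265.] 75 [-0.06  0.61 -0.    1.6  -0.33  0.93  0.09] err 0.00 jm 0.05 rot 0.00
[535.  78. 312.] 75 [-0.06  0.56  0.01  1.51 -0.31  1.06  0.05] err 0.00 jm 0.04 rot 0.00
[535. -50. 300.] 40 [ 0.57  0.79 -0.23  1.44 -0.67  1.33  0.63] err 0.00 jm 0.13 rot 0.61
[535. -50. 235.] 30 [ 0.64  0.96 -0.29  1.47 -0.74  1.3   0.79] err 0.00 jm 0.06 rot 0.17
[535. -10. 215.] 30 [ 0.6   0.97 -0.31  1.56 -0.78  1.19  0.83] err 0.00 jm 0.04 rot 0.00
[535. -48. 106.] 30 [ 0.64  1.17 -0.29  1.49 -0.74  1.14  0.95] err 0.00 jm 0.04 rot 0.00
[535. -50.  98.] 30 [ 0.64  1.19 -0.29  1.48 -0.74  1.14  0.95] err 0.00 jm 0.00 rot 0.00
[ 535. -120.  130.] 30 [ 0.71  1.17 -0.25  1.33 -0.67  1.33  0.88] err 0.00 jm 0.06 rot 0.00
t 1.27 [360.2 309.  324. ] q [-0.84  0.26  0.06  2.22  0.08  0.12 -0.2 ] F [0.05 0.36 0.04] w 0.2
shift [-0.0381  0.0811  0.1149] turn [ 1.506  0.026 -0.817] rad 0.86 dist 117
```

Request:
play_rows:
  series:
    - [-0.012, 0.027, 0.038, 0.25, 0, -0.14]
    - [-0.025, 0.054, 0.076, 0.5, 0.01, -0.27]
    - [-0.038, 0.081, 0.115, 0.75, 0.01, -0.41]
    - [-0.038, 0.081, 0.115, 0.95, 0.02, -0.52]

```text
clock: 1.78
ee_pos: [452.7, 258.1, 380.9]
eef_rot: [1.321, 1.328, -0.799]
ft_force: [-1.1, 0.6, -1.6]
width: -0.3
```

```bash
python3 go.py 535 180 350 87 75
```

```text
t 1.77 [452.7 258.1 380.9] q [-0.42  0.35 -0.1   1.67 -0.16  0.85 -0.23] F [-1.07  0.58 -1.6 ] w -0.3
shift [0.0277 0.0747 0.1235] turn [ 0.537  0.01  -0.297] rad 0.31 dist 118
```

Request:
play_rows:
  series:
    - [0.014, 0.037, 0.06, 0.25, 0, -0.15]
    - [0.028, 0.075, 0.1235, 0.54, 0.01, -0.3]
    - [0.028, 0.075, 0.1235, 0.54, 0.01, -0.3]

```text
clock: 2.15
ee_pos: [535.7, 178.8, 345.9]
eef_rot: [1.44, 1.37, -1.115]
ft_force: [-1.0, 0.1, -0.1]
width: 0.2
```

```bash
python3 go.py 535 155 265 87 75
python3 - <<'E'
from cell import *
import cv2
for n in("top","scene","wrist"):
    im=get_image(n)
    if n=="top": im=im[70:270,180:450]
    if n=="scene": im=im[75:305,190:460]
    cv2.imwrite(f"pics/{n}1.png",im if n=="wrist" else cv2.resize(im,None,fx=2.6,fy=2.6,interpolation=cv2.INTER_CUBIC))
E
```

```text
t 2.15 [535.7 178.8 345.9] q [-0.22  0.55 -0.04  1.41 -0.25  1.12 -0.21] F [-0.96  0.11 -0.05] w 0.2
shift [0.0902 0.0013 0.0547] turn [-0.005  0.007  0.01 ] rad 0.01 dist 84
```

View pics/scene1.png

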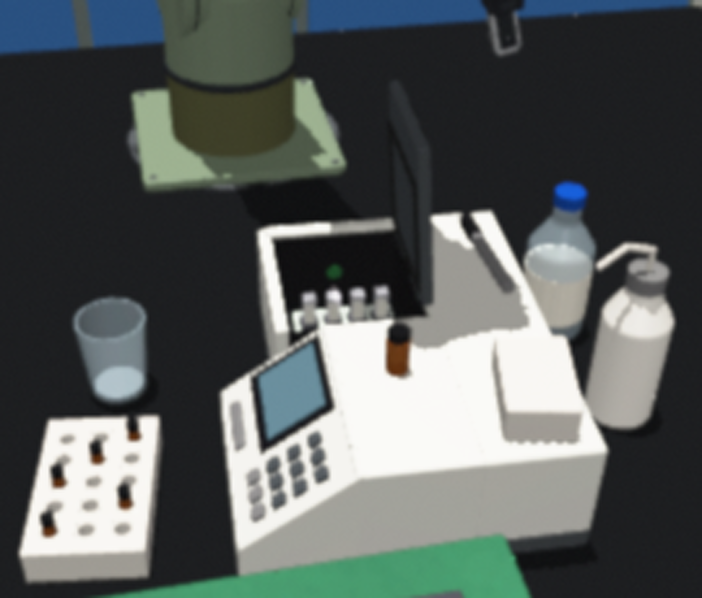

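View pics/wrist1.png

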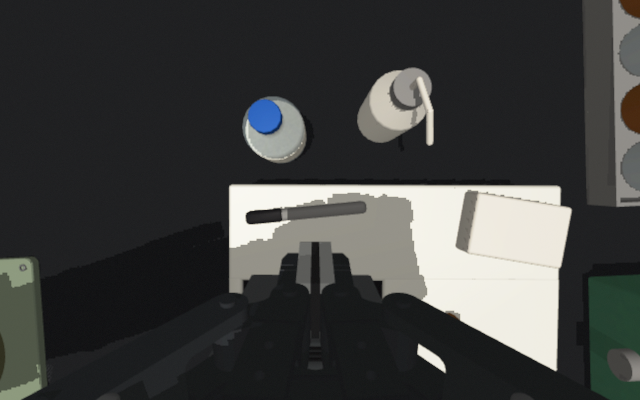

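Request:
play_rows:
  series:
    - [0.045, 0.001, 0.027, 0, 0, 0]
    - [0.09, 0.001, 0.055, 0, 0, 0]
    - [0.09, 0.001, 0.055, 0, 0, 0]

```text
clock: 2.68
ee_pos: [531.8, 158.8, 267.3]
eef_rot: [1.435, 1.374, -1.106]
ft_force: [0.3, 0.1, 0.4]
width: -0.0
```

```bash
python3 go.py 535 130 265 87 75
python3 - <<'E'
from cell import *
from h import *
im=get_image("scene");cv2.imwrite("pics/scene2.png",cv2.resize(im[75:305,190:460],None,fx=2.6,fy=2.6,interpolation=cv2.INTER_CUBIC))
print((proj("scene",get_state()['ee_pos'])-[190,75])*2.6)
E
```

```text
t 2.67 [531.8 158.8 267.3] q [-0.17  0.62 -0.07  1.59 -0.27  0.89 -0.1 ] F [0.29 0.05 0.4 ] w -0.0
shift [-0.0065  0.0056  0.0353] turn [0.012 0.003 0.009] rad 0.01 dist 29
[[475.55309178 131.77662284]]
```

View pics/scene2.png

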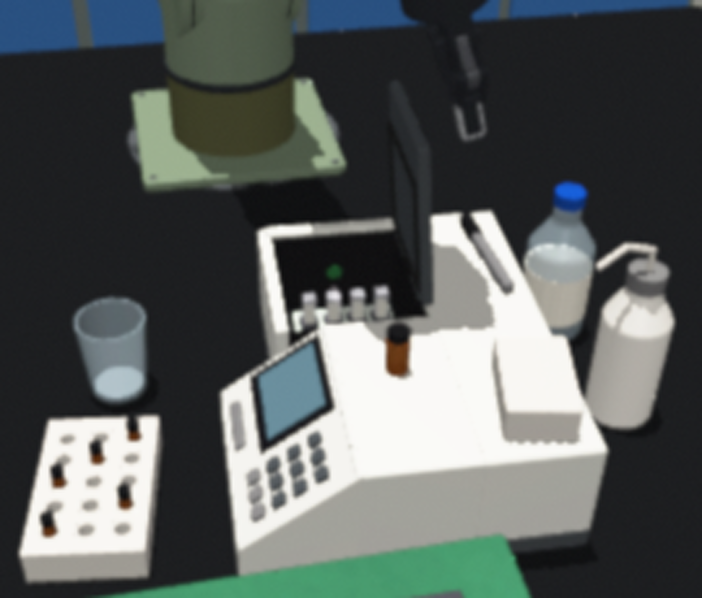

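Request:
play_rows:
  series:
    - [-0.008, 0.004, 0.03, 0, 0, 0]
    - [-0.01, 0.004, 0.038, 0, 0, 0]
    - [-0.012, 0.004, 0.046, 0, 0, 0]
    - [-0.014, 0.004, 0.054, 0, 0, 0]

```text
clock: 3.22
ee_pos: [534.1, 114.4, 268.2]
eef_rot: [1.437, 1.373, -1.103]
ft_force: [-0.8, 0.3, 0.7]
width: -0.1
```

```bash
cat > look.py <<'E'
import sys
from cell import *
from h import *
s=get_state();print('t %.2f'%s['clock'],s['ee_pos'].round(1),'F',s['ft_force'].round(2))
im=get_image("scene");x0,y0,w,h=260,80,170,130
if len(sys.argv)>2: x0,y0=230,90
cv2.imwrite(f"pics/{sys.argv[1]}.png",cv2.resize(im[y0:y0+h,x0:x0+w],None,fx=4.5,fy=4.5,interpolation=cv2.INTER_CUBIC))
for a in (1.5,1.4,1.3,1.25,1.2,1.1,1.0,.9,.8,.7,.6,.5,.4,.3,.2,.1,0.):
    u=(proj("scene",I2W(POSE,[lidpt(a,165,25,1),lidpt(a,165,155,1)]))-[x0,y0])*4.5
    print(a,u.round(0).tolist(),end=' ')
E
python3 look.py l1
```

```text
t 3.23 [534.1 114.4 268.2] F [-0.76  0.3   0.68]
1.5 [[410.0, 235.0], [360.0, 116.0]] 1.4 [[376.0, 241.0], [329.0, 121.0]] 1.3 [[343.0, 249.0], [299.0, 128.0]] 1.25 [[327.0, 254.0], [285.0, 133.0]] 1.2 [[311.0, 261.0], [270.0, 139.0]] 1.1 [[279.0, 275.0], [242.0, 152.0]] 1.0 [[250.0, 291.0], [215.0, 167.0]] 0.9 [[222.0, 310.0], [191.0, 185.0]] 0.8 [[197.0, 331.0], [168.0, 204.0]] 0.7 [[174.0, 353.0], [148.0, 225.0]] 0.6 [[155.0, 377.0], [130.0, 247.0]] 0.5 [[138.0, 402.0], [115.0, 271.0]] 0.4 [[125.0, 428.0], [103.0, 295.0]] 0.3 [[115.0, 454.0], [94.0, 319.0]] 0.2 [[108.0, 480.0], [88.0, 344.0]] 0.1 [[104.0, 505.0], [85.0, 369.0]] 0.0 [[104.0, 531.0], [85.0, 393.0]]
```

View pics/l1.png

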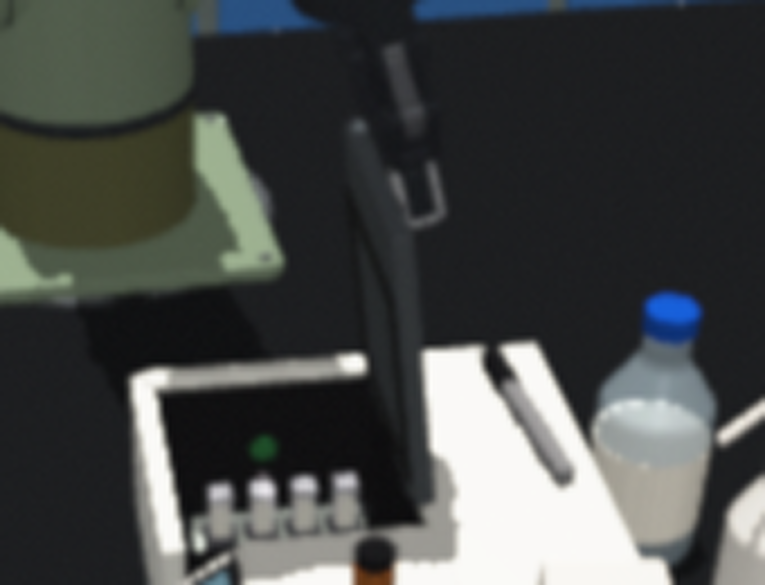

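Request:
play_rows:
  series:
    - [-0.002, 0, 0.009, 0, 0, 0]
    - [-0.004, 0, 0.017, 0, 0, 0]
    - [-0.006, 0, 0.025, 0, 0, 0]
    - [-0.009, 0, 0.033, 0, 0, 0]

```text
clock: 3.78
ee_pos: [532.8, 86.1, 267.7]
eef_rot: [1.437, 1.373, -1.105]
ft_force: [0.5, 0.6, 0.6]
width: 0.4
```

```bash
python3 look.py l2 | head -1
```

```text
t 3.77 [532.8  86.1 267.7] F [0.46 0.59 0.58]
```

View pics/l2.png

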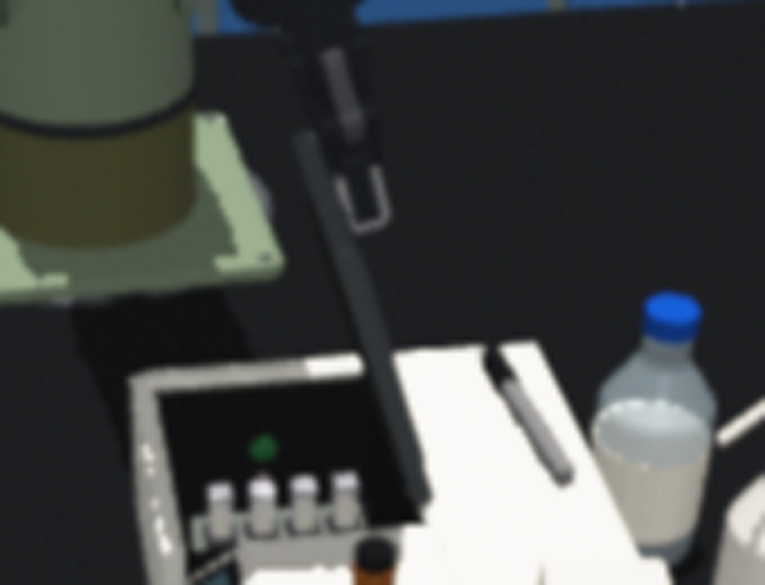

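Request:
play_rows:
  series:
    - [-0.0022, 0.001, 0.008, 0, 0, 0]
    - [-0.0043, 0.001, 0.016, 0, 0, 0]

```text
clock: 4.08
ee_pos: [533.1, 72.9, 267.8]
eef_rot: [1.437, 1.373, -1.104]
ft_force: [0.2, 0.7, -0.8]
width: -0.2
```

```bash
python3 look.py l3 | head -1
python3 - <<'E'
from cell import *
from h import *
s=get_state();p=s['ee_pos']
for d,pi in (((0,0,48),75),((0,-55,53),65),((0,-115,53),55),((0,-150,35),45),((0,-150,0),35)):
    Rt=tgt(np.radians(87),np.radians(pi),-1)@R.from_euler('x',90,degrees=True).as_matrix()
    print(d,pi,*cmd(s,p+np.array(d),Rt))
E
```

```text
t 4.08 [533.1  72.9 267.8] F [ 0.24  0.66 -0.8 ]
(0, 0, 48) 75 [-0.058  -0.     -0.0154] [0.01  0.003 0.004]
(0, -55, 53) 65 [-0.0817  0.0032  0.0493] [0.01  0.352 0.005]
(0, -115, 53) 55 [-0.101   0.0067  0.1217] [0.009 0.701 0.005]
(0, -150, 35) 45 [-0.0905  0.0088  0.1697] [0.009 1.05  0.006]
(0, -150, 0) 35 [-0.0482  0.0088  0.181 ] [0.008 1.399 0.007]
```

View pics/l3.png

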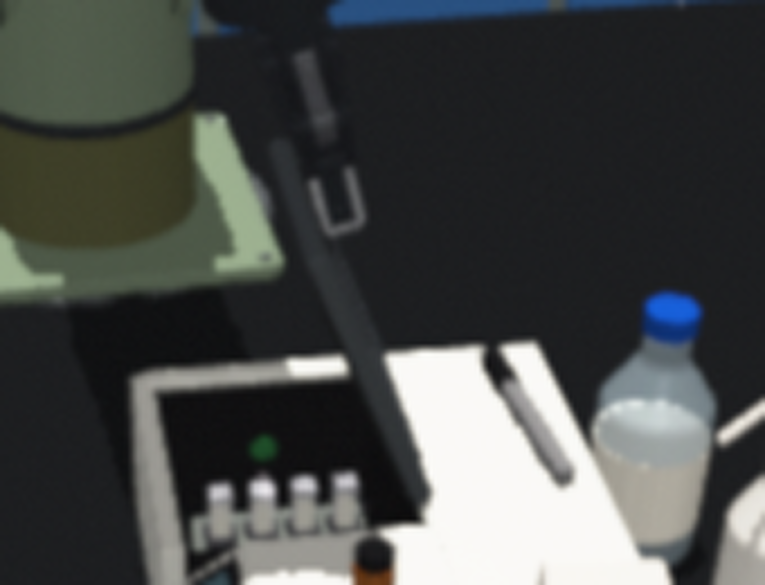

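Request:
play_rows:
  series:
    - [-0.058, 0, -0.015, 0, 0, 0]
    - [-0.082, 0.003, 0.049, 0, 0.3, 0]
    - [-0.101, 0.007, 0.122, 0, 0.65, 0]
    - [-0.09, 0.009, 0.17, 0, 1.0, 0]

```text
clock: 4.62
ee_pos: [534.3, -57.2, 307.4]
eef_rot: [1.705, 1.64, -0.86]
ft_force: [1.1, 0.5, 0.5]
width: -0.1
```

```bash
python3 look.py l4 | head -1; python3 go.py 535 -60 235 87 30; python3 go.py 535 -30 225 87 30
```

```text
t 4.62 [534.3 -57.2 307.4] F [1.12 0.48 0.45]
t 4.67 [532.7 -69.3 302.2] q [ 0.51  0.72 -0.23  1.43 -0.5   1.25  0.48] F [ -1.89 -14.84  -8.31] w 0.2
shift [0.0741 0.0034 0.0413] turn [-0.03  0.8   0.01] rad 0.40 dist 68
t 4.67 [532.7 -69.3 302.2] q [ 0.51  0.72 -0.23  1.43 -0.5   1.25  0.48] F [ -1.89 -14.84  -8.31] w 0.2
shift [0.1067 0.0014 0.019 ] turn [-0.03  0.8   0.01] rad 0.40 dist 87
```

View pics/l4.png

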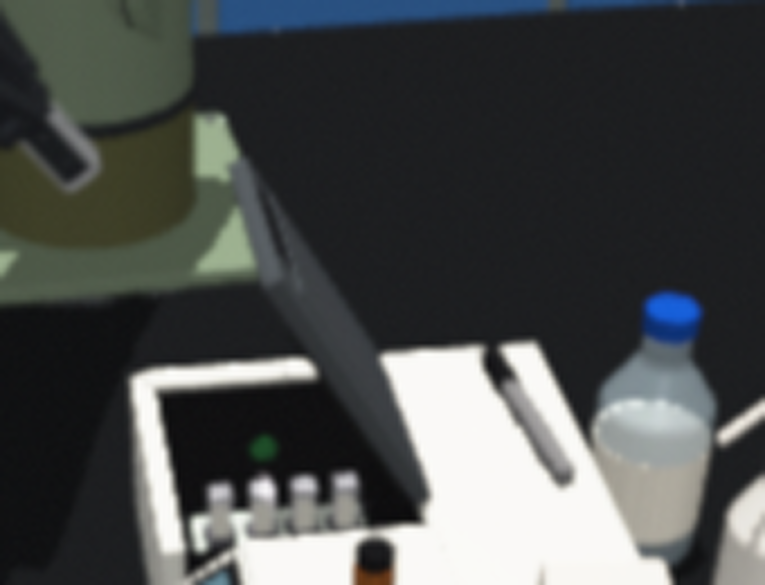

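Request:
play_rows:
  series:
    - [0.043, 0.002, 0.027, 0, 0.25, 0]
    - [0.092, 0.003, 0.038, 0, 0.5, 0]
    - [0.105, 0.003, 0.031, 0, 0.56, 0]

```text
clock: 5.05
ee_pos: [535.8, -26.4, 221.7]
eef_rot: [1.895, 1.822, -0.654]
ft_force: [0.5, 0.5, 1.2]
width: 0.5
```

```bash
python3 look.py l5 | head -1; python3 go.py 535 -20 220 87 30
```

```text
t 5.05 [535.8 -26.4 221.7] F [0.49 0.47 1.21]
t 5.10 [536.2 -24.8 223. ] q [ 0.6   0.92 -0.36  1.54 -0.65  1.13  0.69] F [-0.18  1.24 -1.13] w 0.4
shift [ 0.007  -0.0017 -0.0006] turn [-0.013  0.25   0.032] rad 0.13 dist 6
```

View pics/l5.png

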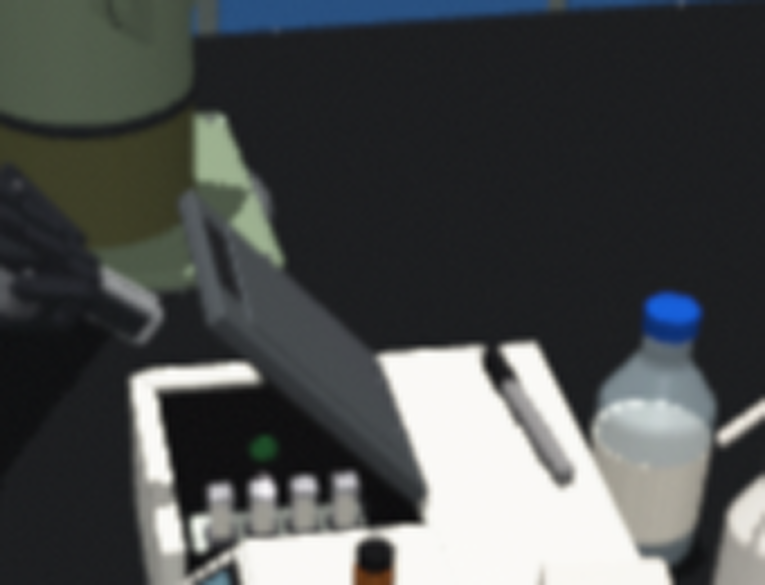

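Request:
play_rows:
  series:
    - [0.0195, 0, 0.001, 0, 0.1, 0]
    - [0.022, 0, 0.007, 0, 0.2, 0]
    - [0.0235, 0, 0.0105, 0, 0.25, 0]

```text
clock: 5.48
ee_pos: [536.9, -17.0, 205.6]
eef_rot: [1.973, 1.895, -0.542]
ft_force: [-1.1, -0.0, -0.6]
width: -0.1
```

```bash
python3 look.py l6 | head -1
```

```text
t 5.47 [536.9 -17.  205.6] F [-1.15 -0.01 -0.58]
```

View pics/l6.png

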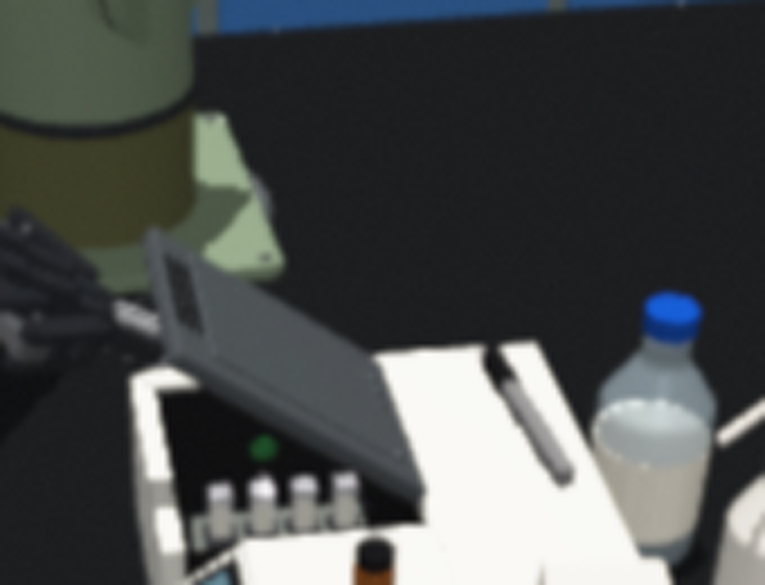

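Request:
play_rows:
  series:
    - [0, 0, 0, 0, 0, 0]
    - [0, 0, 0, 0, 0, 0]
    - [0, 0, 0, 0, 0, 0]

```text
clock: 5.9
ee_pos: [536.9, -16.3, 206.2]
eef_rot: [1.971, 1.894, -0.543]
ft_force: [-0.9, -1.6, -0.4]
width: -0.4
```

```bash
python3 look.py l7 | head -1
```

```text
t 5.90 [536.9 -16.3 206.2] F [-0.87 -1.6  -0.36]
```

View pics/l7.png

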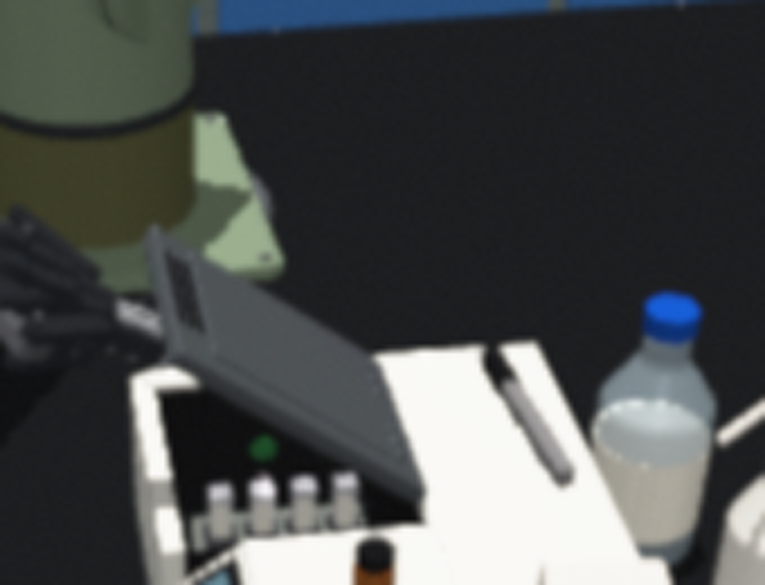

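```bash
cat > low.py <<'E'
from cell import *
from h import *
s=get_state();Rc=R.from_rotvec(s['eef_rot']).as_matrix();x=Rc[:,0];print('pitch',-np.arcsin(x[2]),'yaw',np.degrees(np.arctan2(x[1],x[0])),s['ee_pos'])
pt=-np.arcsin(x[2]);d=np.array([np.cos(pt),-np.sin(pt)]);n=np.array([np.sin(pt),np.cos(pt)])
H=np.array([104.0,125.])
def tcp(a,S=20):
    und=lambda r:H+[-r*np.cos(a)-1*0+np.sin(a),r*np.sin(a)+np.cos(a)]
    lip=und(165)
    c=lip+S*d if a<=pt else und(165-S)
    return c-11*n
if __name__=="__main__":
  p0=tcp(.68)
  for a in(.68,.6,.55,.5,.4,.3,.2,.1,.05,0,-.03):
    t=tcp(a);dp=t-s['ee_pos'][1:];w=np.r_[0,t-p0];print(a,t.round(1),'rel .68:',(w[1:]).round(1),(Rc.T@w/800).round(4))
E
python3 low.py
```

```text
pitch 0.5269589349378935 yaw 87.9100218093983 [536.91609083 -16.28525044 206.17939344]
0.68 [-13.7 207.4] rel .68: [0. 0.] [0. 0. 0.]
0.6 [-20.6 198.2] rel .68: [-7.  -9.3] [-0.0017  0.0005  0.0144]
0.55 [-24.6 192.1] rel .68: [-11.  -15.3] [-0.0022  0.0008  0.0234]
0.5 [-28.6 185.4] rel .68: [-14.9 -22. ] [-0.0023  0.0011  0.0332]
0.4 [-35.8 170.6] rel .68: [-22.2 -36.8] [-0.0008  0.0017  0.0537]
0.3 [-41.6 155.2] rel .68: [-27.9 -52.3] [0.0027 0.0022 0.074 ]
0.2 [-45.8 139.2] rel .68: [-32.1 -68.3] [0.0082 0.0027 0.0939]
0.1 [-48.3 122.9] rel .68: [-34.7 -84.5] [0.0157 0.003  0.1131]
0.05 [-49.  114.7] rel .68: [-35.3 -92.8] [0.0202 0.0032 0.1224]
0 [-49.2 106.4] rel .68: [ -35.6 -101. ] [0.0251 0.0033 0.1315]
-0.03 [-49.2 101.5] rel .68: [ -35.5 -106. ] [0.0282 0.0034 0.1368]
```

Request:
play_rows:
  series:
    - [-0.0008, 0.0002, 0.006, 0, 0, 0]
    - [-0.0016, 0.0005, 0.0125, 0, 0, 0]
    - [-0.002, 0.0007, 0.019, 0, 0, 0]
    - [-0.0022, 0.0009, 0.026, 0, 0, 0]
    - [-0.0023, 0.001, 0.0332, 0, 0, 0]

```text
clock: 6.58
ee_pos: [536.7, -31.5, 183.5]
eef_rot: [1.972, 1.894, -0.543]
ft_force: [1.0, 1.4, -1.4]
width: -0.1
```

```bash
python3 look.py l8 | head -1
```

```text
t 6.58 [536.7 -31.5 183.5] F [ 1.03  1.37 -1.39]
```

View pics/l8.png

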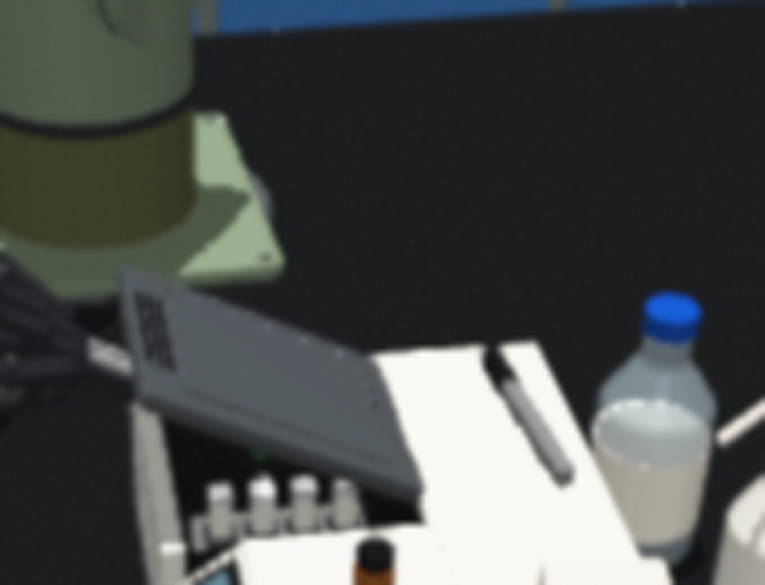

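Request:
play_rows:
  series:
    - [0.0002, 0.0002, 0.008, 0, 0, 0]
    - [0.001, 0.0004, 0.016, 0, 0, 0]
    - [0.002, 0.0006, 0.0245, 0, 0, 0]
    - [0.0035, 0.0008, 0.0325, 0, 0, 0]
    - [0.005, 0.001, 0.0408, 0, 0, 0]

```text
clock: 7.25
ee_pos: [536.7, -44.4, 153.2]
eef_rot: [1.972, 1.894, -0.543]
ft_force: [0.6, -0.1, -0.7]
width: -0.2
```

```bash
python3 look.py l9 | head -1
```

```text
t 7.25 [536.7 -44.4 153.2] F [ 0.65 -0.11 -0.7 ]
```

View pics/l9.png

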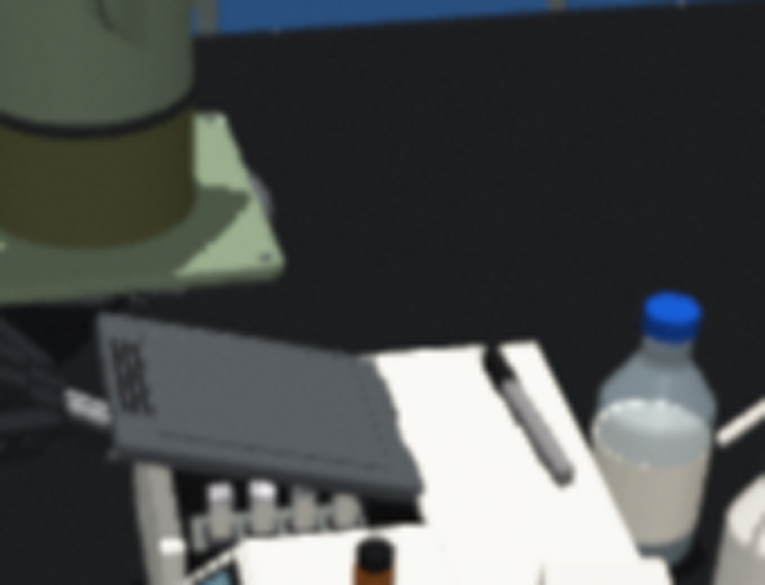

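Request:
play_rows:
  series:
    - [0.0015, 0.0001, 0.006, 0, 0, 0]
    - [0.0033, 0.0002, 0.012, 0, 0, 0]
    - [0.005, 0.0004, 0.018, 0, 0, 0]
    - [0.007, 0.0005, 0.024, 0, 0, 0]
    - [0.009, 0.0007, 0.0295, 0, 0, 0]

```text
clock: 7.92
ee_pos: [536.7, -50.0, 129.3]
eef_rot: [1.972, 1.894, -0.543]
ft_force: [-0.5, -0.3, -0.7]
width: 0.5
```

```bash
python3 look.py l10 | head -1
```

```text
t 7.92 [536.7 -50.  129.3] F [-0.47 -0.26 -0.67]
```

View pics/l10.png

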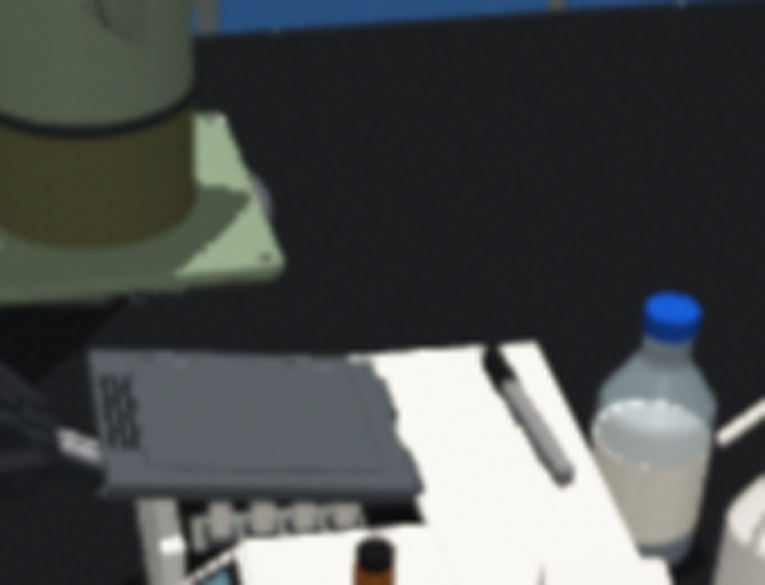

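Request:
play_rows:
  series:
    - [0.0016, 0, 0.0038, 0, 0, 0]
    - [0.0033, 0, 0.0076, 0, 0, 0]
    - [0.005, 0, 0.0114, 0, 0, 0]
    - [0.0067, 0, 0.0152, 0, 0, 0]
    - [0.0085, 0, 0.0189, 0, 0, 0]

```text
clock: 8.6
ee_pos: [536.4, -51.6, 112.9]
eef_rot: [1.972, 1.894, -0.543]
ft_force: [-0.3, 0.1, -0.8]
width: 0.3
```

Request:
play_rows:
  series:
    - [0.0011, 0, 0.0022, 0, 0, 0]
    - [0.0022, 0, 0.0043, 0, 0, 0]
    - [0.0033, 0, 0.0065, 0, 0, 0]
    - [0.0044, 0, 0.0086, 0, 0, 0]
    - [0.0052, 0, 0.0103, 0, 0, 0]

```text
clock: 9.22
ee_pos: [536.3, -52.1, 103.8]
eef_rot: [1.972, 1.894, -0.543]
ft_force: [0.2, 0.5, -0.1]
width: 0.5
```

```bash
python3 look.py l11 | head -1
```

```text
t 9.22 [536.3 -52.1 103.8] F [ 0.22  0.53 -0.09]
```

View pics/l11.png

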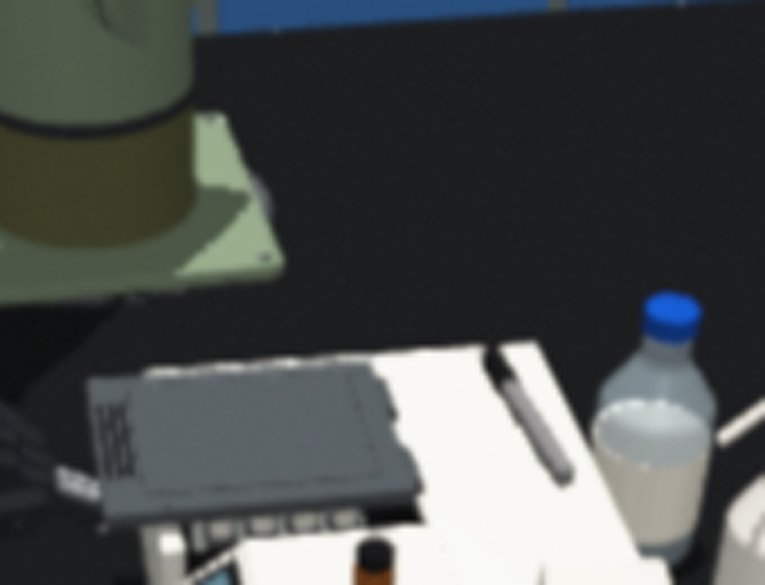

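Request:
play_rows:
  series:
    - [0.001, 0, 0.0017, 0, 0, 0]
    - [0.002, 0, 0.0034, 0, 0, 0]
    - [0.003, 0, 0.0051, 0, 0, 0]
    - [0.004, 0, 0.0068, 0, 0, 0]
    - [0.005, 0, 0.0086, 0, 0, 0]

```text
clock: 9.9
ee_pos: [536.2, -52.2, 95.8]
eef_rot: [1.972, 1.894, -0.543]
ft_force: [0.2, -0.1, 0.1]
width: -0.4
```

```bash
python3 look.py l12 | head -1
```

```text
t 9.90 [536.2 -52.2  95.8] F [ 0.22 -0.05  0.06]
```

View pics/l12.png

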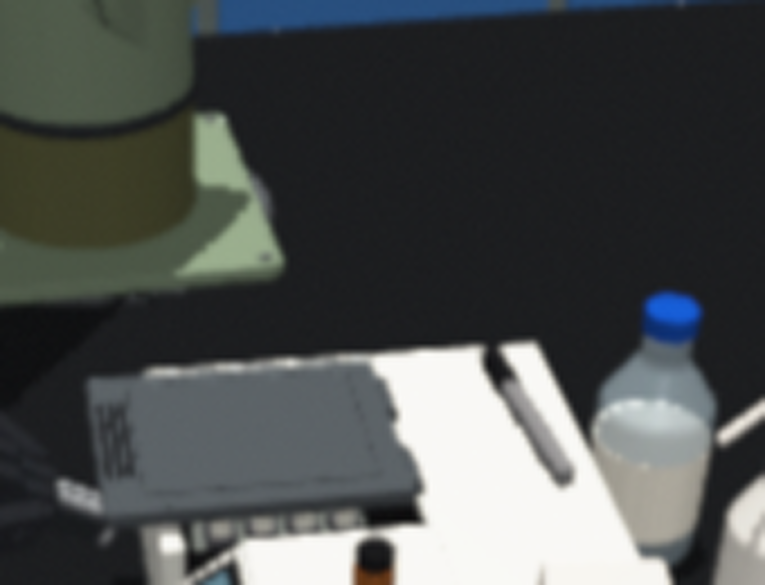

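Run:
```python
from cell import *
from h import *
x0,y0=260,140
ims=get_image("scene");imt=get_image("top")
for nm,im,(x0,y0,w,h) in(("scene",ims,(270,150,100,70)),("top",imt,(260,160,110,100))):
    f=7
    c=cv2.resize(im[y0:y0+h,x0:x0+w],None,fx=f,fy=f,interpolation=cv2.INTER_CUBIC)
    for a,col in((0,(0,255,0)),(.05,(0,0,255))):
        for hh in(1,13):
            u=proj(nm,I2W(POSE,[lidpt(a,r,y,hh) for r,y in((165,25),(165,155),(0,155),(0,25))]))
            u=((u-[x0,y0]+.5)*f).astype(int);cv2.polylines(c,[u.reshape(-1,1,2)],True,col,1)
    cv2.imwrite(f"pics/{nm}_ov.png",c)
```

```text
(no output)
```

View pics/scene_ov.png

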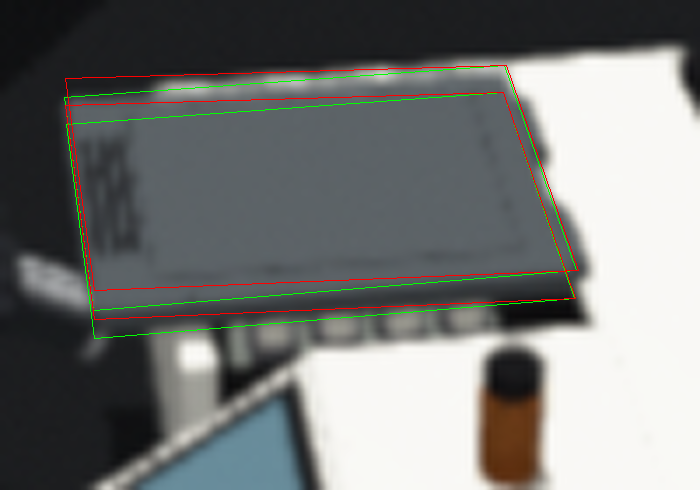

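View pics/top_ov.png

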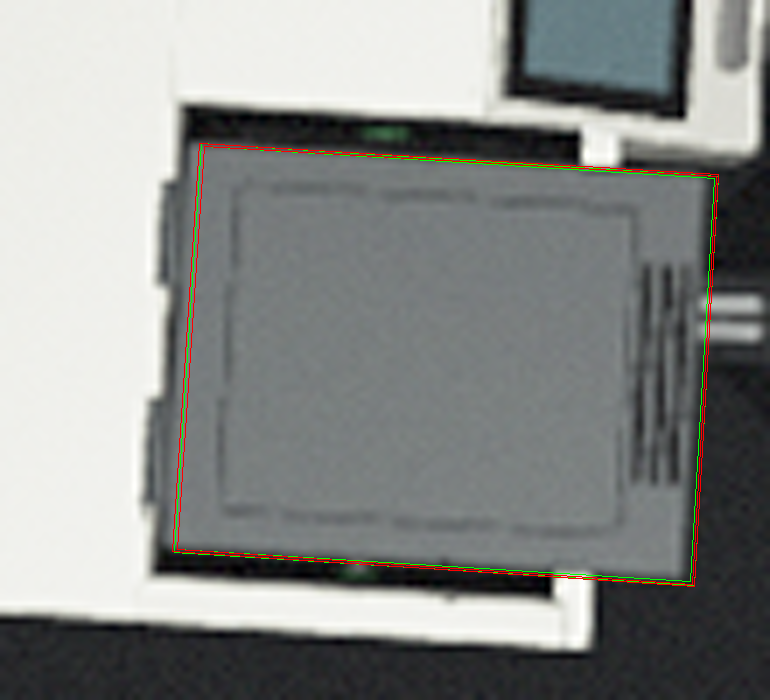

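Request:
play_rows:
  series:
    - [-0.015, 0, 0.001, 0, 0, 0]
    - [-0.04, 0, 0.001, 0, 0, 0]
    - [-0.08, 0, 0, 0, 0, 0]
    - [-0.12, 0, 0, 0, 0, 0]
    - [-0.16, 0, 0, 0, 0, 0]

```text
clock: 10.68
ee_pos: [531.8, -164.5, 161.2]
eef_rot: [1.972, 1.894, -0.544]
ft_force: [0.1, -0.6, -0.6]
width: -0.4
```

Request:
play_rows:
  series:
    - [0, 0, 0, 0, 0, 0]
    - [0, 0, 0, 0, 0, 0]
    - [0, 0, 0, 0, 0, 0]

```text
clock: 11.05
ee_pos: [532.1, -162.1, 160.1]
eef_rot: [1.971, 1.896, -0.543]
ft_force: [0.6, 0.2, -0.1]
width: -0.3
```

Run:
```python
from cell import *
import cv2
s=get_state();print(s['clock'],s['ee_pos'],s['ft_force'],abs(s['qd']).max())
a=get_image("scene");b=get_image("top")
cv2.imwrite("pics/fs.png",cv2.resize(a[95:305,190:460],None,fx=2.8,fy=2.8,interpolation=cv2.INTER_CUBIC))
cv2.imwrite("pics/ft.png",cv2.resize(b[70:270,180:450],None,fx=2.95,fy=2.95,interpolation=cv2.INTER_CUBIC))
```

```text
11.05 [ 532.08033375 -162.13996861  160.14366603] [ 0.59870994  0.18878587 -0.09721593] 0.002703952247512397
```

View pics/fs.png

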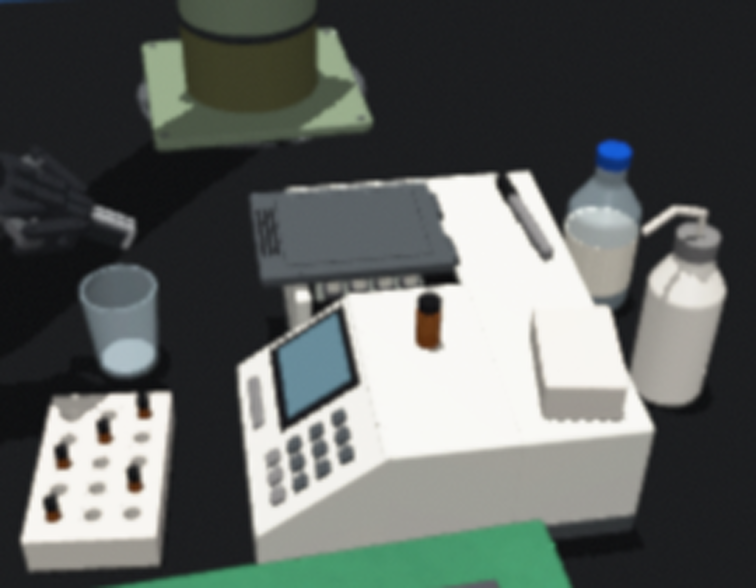

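View pics/ft.png

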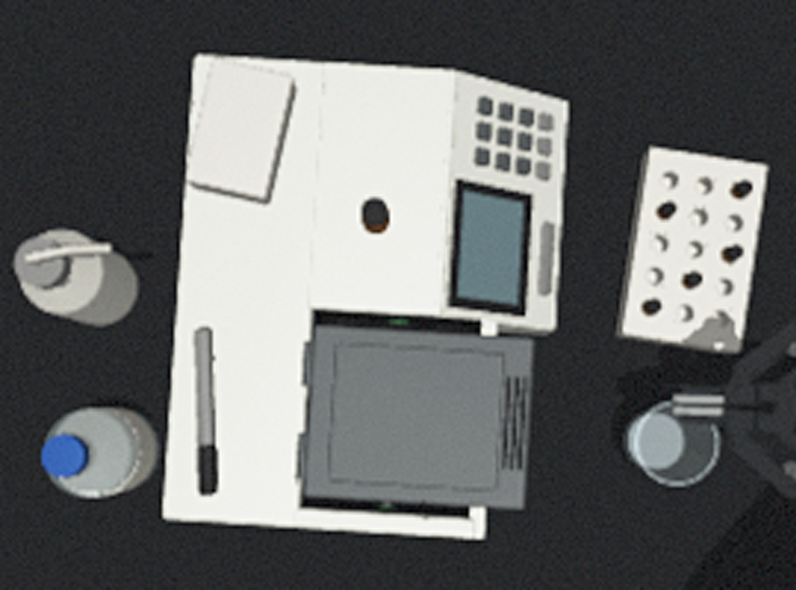

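```bash
python3 -c "
from cell import *
print(job_done())"
```

```text
the job is handed in; nothing more can be done
None
```

The lid is shut and the job is handed in, at about 11 s on the robot's clock. No verdict was reported, so the result below rests on my own checks.

**What I did:**
- **Tip:** with the gripper shut as a single finger, I pushed the lid from behind until it stood at about 1.2 rad by camera.
- **Catch:** I went over its top edge and caught it from underneath. It rested still on the finger at about 0.68 rad in two looks 0.4 s apart.
- **Lower:** I brought it down on the finger at about 0.3 rad/s, slowing to roughly 0.1 rad/s near shut, then drew the finger out along its own axis.

**Last checks:**
- **Lid shut:** the lid stopped moving while the finger went down another 8 mm. It looked the same after the finger was withdrawn, and its outline matches the 0 rad overlay. That overlay tells 0 from 0.05 rad clearly, but it cannot resolve the 0.015 rad limit on its own.
- **Forces:** readings stayed at a few newtons, with one exception. One look during the fast move over the lid read about 15 N (17 N in all) while the finger was clear of everything. I took that as braking of the arm, but did not confirm it.
- **Bystanders:** by eye, all of them sit at the same places in the top and scene pictures as at the start. The vial rack's near corner is partly in the arm's shadow in the last top picture.
- **Robot:** it stands still and touches nothing, with the finger about 65 mm above the beaker's rim.

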